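Turn the tall tin to the code reader

TASK

In the ingredient store, three tins stand in the nests of a turntable beside a code reader. Push the turntable round by its spokes with a finger until the tall tin stands squarely in front of the reader, on the straight line from the hub to the reader's window, and leave it at rest there. Do not touch or lift the tins, and leave the other goods on the table where they are.

Things in the scene. Friction and masses are not known exactly. Their poses are not given: they have to be found in the camera images.
- stand: Fixed stand of the turntable: grey round foot on the table. Origin: on the turning axis at table height; z up; +x points from the axis to the reader. A foot bar (40 mm wide, 8 mm high) runs along +x to a post at 225 mm (top 115 mm up) with the reader head, a grey box 40 x 60 x 42 mm, 200 to 240 mm out, 67 to 109 mm above the table.
- reader_window (a point): Middle of the black window of the code reader, on the side of the head that faces the turning axis: 199 mm from the axis, 88 mm above the table.
- spokes: Three steel spokes that turn with the turntable: upright flat bars 10 mm thick, 24 mm high (28 to 52 mm above the table), free from the disc's rim at 100 mm out to 150 mm from the axis. Origin: on the turning axis, 28 mm above the table; z up. Spokes lie at +60, 180 and -60 degrees from its x axis. Between them, outside the rim, is only the table and the stand's foot bar.
- hub_top (a point): Top of the hub knob (radius 12 mm) in the middle of the grey disc, on the turning axis, 62 mm above the table; turns with the disc. The disc has radius 100 mm and lies 28 to 40 mm above the table. Nests for tins, each of four 14 mm high pins, lie at 0, +120 and -120 degrees from the x axis of this point, centres 55 mm from the axis.
- turntable (a joint): Angle the turntable has turned since the start, rad, counter-clockwise from above positive (0 at the start, wherever it then stands). It turns freely both ways for more than a full turn, has friction of about 0.22 N m (2 N at a spoke), and stops where it is left.
- tall_tin_mid (a point): Centre of the tall tin (steel with paper label, diameter 60 mm, height 58 mm), loose in one of the three nests with about 1.5 mm play; any of the three nests. Its top is 98 mm above the table.
- low_tin_a_mid (a point): Centre of a low tin (diameter 60 mm, height 32 mm), loose in another nest; its top is 72 mm above the table.
- low_tin_b_mid (a point): Centre of the second low tin, same as the first, in the remaining nest.
- spare_tin_mid (a point): Centre of a big tin standing on the table to the left, diameter 74 mm, height 110 mm. To be left alone.
- jar_mid (a point): Centre of a jar standing on the table to the right, diameter 70 mm, height 100 mm. To be left alone.
- carton_mid (a point): Centre of a small cardboard carton, 120 x 90 x 80 mm high, on the table to the right. To be left alone.
Things that resemble listed ones, but are neither listed nor needed, are in the scene too. Leave any yellow look-alike of the part that bears low_tin_a_mid alone.

How it is judged (in metres and radians):
On the way, in this order (a step that is already met when the one before it is completed fails the run):
1. a finger pushes on a spoke (contact force between the fingers and spokes above 0.5 N), for 0.05 s.
2. the tall tin stands in front of the reader (y of tall_tin_mid in the frame of stand between -0.009 and 0.009 m and x of tall_tin_mid in the frame of stand above 0.045 m), for 0.2 s.
At the end, for the whole second after the job is handed in: The centre of the tall tin is within 9 mm of the line from the turning axis to the reader, on the reader's side; the turntable is at rest and all three tins still stand upright in their nests (all of step 2 and velocity of joint turntable between -0.05 and 0.05 rad/s and height (world z) of tall_tin_mid between 0.063 and 0.075 m and angle between each of tall_tin_mid, low_tin_a_mid, low_tin_b_mid's own z axis and vertical below 0.1 rad and height (world z) of low_tin_a_mid between 0.05 and 0.062 m and height (world z) of low_tin_b_mid between 0.05 and 0.062 m); the robot touches nothing.
It fails at once if the fingers or the arm touch a tin in a nest (contact force between any of the fingers, the arm and tall_tin above 1 N or contact force between any of the fingers, the arm and low_tin_a above 1 N or contact force between any of the fingers, the arm and low_tin_b above 1 N).
It fails at once if a tin is lifted out of its nest or tipped (height (world z) of tall_tin_mid above 0.081 m or height (world z) of any of low_tin_a_mid, low_tin_b_mid above 0.068 m or angle between any of tall_tin_mid, low_tin_a_mid, low_tin_b_mid's own z axis and vertical above 0.35 rad).
It fails at once if other goods on the table are moved (distance of any of spare_tin_mid, jar_mid, carton_mid from where it was at the start of the episode above 0.015 m).
It also fails if it takes over 61 s, if anything falls off the work surface, if the arm or the gripper's body presses on something with over 40 N, if the wrist force passes 120 N, or if a joint passes its speed limit or range.

ROBOT

A 6-joint arm with a two-finger parallel gripper is mounted at the origin on the work surface. World frame = base frame: x ahead of the robot, y to its left, z up, the work surface at z = 0. Lengths are in mm, angles in rad, forces in N, time in s.
With the tool pointing down it reaches from about 400 to 925 mm from the base axis. Payload 12.5 kg.
Tool frame: the origin (TCP) lies between the finger pads; the fingertips stand 11 mm ahead of it and the grasp point (between the pads) lies 8 mm behind it (env.tip_extent is the distance from the TCP to the fingertips, in mm); x points along the fingers, z is the direction in which the jaws open and shut, and the axes are right-handed (so a half turn about x gives the same grasp; the last joint's range is limited). The gripper opens to 95 mm and grips with 3 to 60 N. Pads are 20 mm wide; open, the fingers measure 119 mm over their backs; the gripper's body (75 mm by 180 mm) begins 59 mm behind the grasp point.
Start: joints at [1.057, 0.491, 1.559, -0, 1.092, -0.106], TCP at [247.854, 573.772, 225.661] pointing down, gripper open.
Joint ranges: [-3.1, 3.1], [-0.84, 2.19], [0.05, 2.79], [-1.13, 4.28], [0.06, 2.93], [-2.69, 2.69]. Speed limits (rad/s): [2.22, 2.22, 2.79, 3.14, 3.14, 3.14].

INTERFACE

Orientations are given as [roll, pitch, yaw] about the fixed x, y, z axes, in that order (R = Rz(yaw) Ry(pitch) Rx(roll)).
In Python, from cell import status, imaging, env gives the robot as it stands. The module is installed in compiled form; this text tells all that it offers.
- The arm moves only by the tool apply_moves, never from a script. Its argument "increments" is a list of rows, each a list of 5 numbers: the closure, from 0 (fully open) to 1 (shut), then the shift along the tool's x, y, z in mm, then the turn about the tool's x in degrees. A call has 1 to 10 rows; each row shifts and turns the commanded pose from where the row before left it, along the tool's axes as they then stand; what a row does not reach is not made up. A row lasts 1/10 s, in which the tool goes at most 50 mm and 8.59 degrees, less where a joint would pass 70% of its speed; a pose out of reach is approached as far as the arm can. A call with a gripper value outside its range is refused whole. The fingers move at their own pace and stop on an object; the grip force is fixed at half the most. Time passes only in rows, so rows that do not move let the fingers close. It gives the time, the measured TCP pose, the force and the opening at its end, in the units of the state.
- status.state(): the state, without advancing time (a new reading comes with each control period).
- imaging.read_camera(name): name is "side" or "top" or "wrist"; returns a dict with "pixels" (480x640x3 uint8, red, green, blue), "fovy" (degrees; the focal length in pixels is half the picture's height over the tangent of half this angle, whatever the lens; pixels are square), "cx", "cy" (the principal point, pixels), "R" (3x3) and "t" (3): a world point X has camera coordinates R X + t. Camera axes: x right, y down, z forward; pixel columns grow to the right and rows downward; lengths in mm; the calibration is good to about 2 mm. A picture is of the moment at which its call begins. There is no depth.
- env.job_done(): hands the job in, once; it reports no verdict.
The state is a dict: "t": time; "joints": joint angles; "qvel": joint speeds; "tau": joint torques, N m; "eef_pos": TCP position; "tcp_rot": TCP orientation; "ft_force": force on the tool from outside, world axes, zero at the start; "moment": the same for the moment, N m; "opening": opening from 0.0 (shut) to 1.0 (fully open).
Only numpy, scipy, OpenCV 4.12 (cv2) and the standard library are available. Lean on these libraries where they do the work, as an engineer would, in place of code of your own. Each camera call takes 0.05 s, during which the arm holds its last target. There are 200 camera calls.

## Working session

There is one attempt and no reset: what is moved stays moved. The work goes in short steps, Python scripts to look and compute and a tool call to move; the robot and the scene stay as the last step left them, time stands still between calls to the robot, and variables do not carry over. Pictures are saved under pics/ and viewed, about 8 in all and at most 12, crops included, and the job is handed in when it is done.

Besides the shell and the picture viewer there is one more tool, called after ">>>" by a JSON object that holds its "api" and its "payload", one argument or row to a line. apply_moves: Moves the arm, as the interface text tells. Its arguments: {"type":"object","properties":{"increments":{"type":"array"}},"required":["increments"]}

```bash
mkdir -p pics; python3 - <<'E'
from cell import status, imaging, env
import cv2,pickle
d={}
for n in("top","side"):
    c=imaging.read_camera(n); d[n]=c
    cv2.imwrite(f"pics/{n}0.png",c["pixels"][:,:,::-1]); print(n,c["fovy"],c["cx"],c["cy"],c["R"],c["t"])
pickle.dump(d,open("c0.pkl","wb")); s=status.state();print(s)
E
```

```text
top 50.82172729572683 323.6760957441578 246.29955113570233 [[ 0.00537155 -0.99990699 -0.01253658]
 [-0.9959281  -0.00422112 -0.09005226]
 [ 0.08999096  0.01296926 -0.99585813]] [  -7.75141192  589.97271448 1312.20321641]
side 57.33005347386647 317.48881147847993 236.40774399151096 [[-0.98622463 -0.1653997   0.00198178]
 [-0.11794543  0.69476919 -0.70949605]
 [ 0.11597355 -0.69995622 -0.70470662]] [ 558.00997673  134.12808946 1028.69207451]
{'t': 0.1, 'joints': array([ 1.05739133e+00,  4.91495721e-01,  1.55937517e+00,  2.04498049e-05,
        1.09165158e+00, -1.05615621e-01]), 'qvel': array([-0.00125614, -0.0021321 ,  0.00072447,  0.00070971, -0.00067013,
       -0.00020016]), 'tau': array([ 2.12230487e-03, -6.13620472e+01, -2.58604664e+01,  6.93428982e-02,
        4.69201547e-02, -8.96909137e-05]), 'eef_pos': array([247.75572084, 573.5952932 , 225.12697078]), 'tcp_rot': array([ 3.01647235,  1.56986633, -2.10371544]), 'ft_force': array([-0.21823088, -0.93788868,  0.18845647]), 'moment': array([-0.02294015, -0.03172005,  0.00847827]), 'opening': 1.000643561190784}
```

View pics/top0.png

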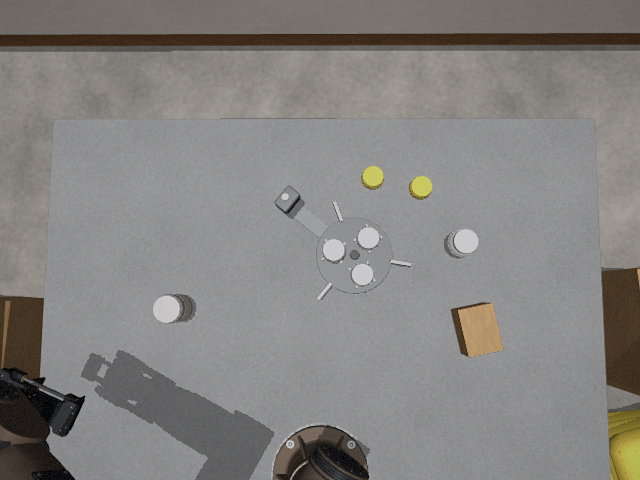

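View pics/side0.png

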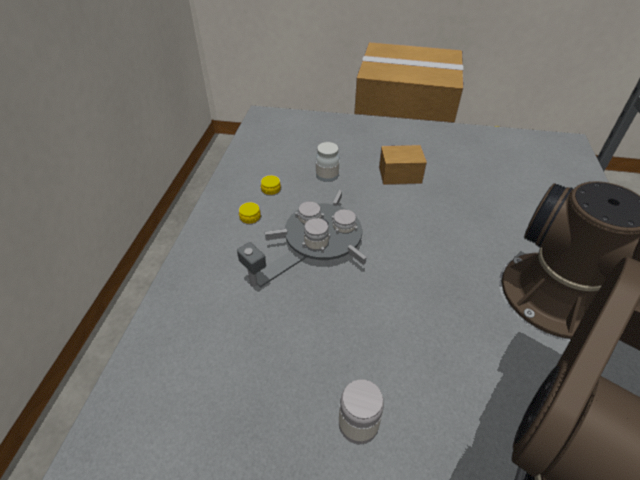

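Top view: hub (354,255), reader (288,199), tins at (334,250), (368,238) and (362,274), spoke tips (336,204), (410,264) and (320,298). The yellow look-alikes at (373,177) and (421,187) stay untouched. In the side view the tin at (316,233) looks tallest. I'll confirm this with an enlarged crop and projection.

```bash
cat >h.py <<'E'
import numpy as np,cv2
def K(c):
    f=240/np.tan(np.radians(c["fovy"])/2); return np.array([[f,0,c["cx"]],[0,f,c["cy"]],[0,0,1]])
def ray(c,uv,z):
    R=np.array(c["R"]);t=np.array(c["t"]);o=-R.T@t;d=R.T@np.linalg.inv(K(c))@[*uv,1]
    return o+d*(z-o[2])/d[2]
def proj(c,X):
    p=K(c)@(np.array(c["R"])@X+c["t"]); return p[:2]/p[2]
E
python3 - <<'E'
import pickle;from h import *
d=pickle.load(open("c0.pkl","rb"));T=d["top"];S=d["side"]
hub=ray(T,(354.5,254.5),62);print("hub",hub,"side",proj(S,hub))
w=ray(T,(288,194),109);print("head~",w,np.linalg.norm((w-hub)[:2]),np.degrees(np.arctan2(*(w-hub)[1::-1])))
for p in((334,250),(368,238),(362,274)):
  for z in(72,98):
    X=ray(T,p,z);v=X-hub;print(p,z,X.round(1),"r",np.hypot(*v[:2]).round(1),np.degrees(np.arctan2(v[1],v[0])).round(1),"side",proj(S,X).round(1))
for p in((335.5,204),(410.5,264.5),(319.5,298.5)):
    X=ray(T,p,52);v=X-hub;print(p,X.round(1),np.hypot(*v[:2]).round(1),np.degrees(np.arctan2(v[1],v[0])).round(1))
a=cv2.resize(T["pixels"][180:310,260:420],None,fx=2.5*2,fy=5,interpolation=2)
b=cv2.resize(S["pixels"][180:295,225:385],None,fx=5,fy=5,interpolation=2)
cv2.imwrite("pics/a.png",a[:600,:,::-1]);cv2.imwrite("pics/b.png",b[:,:,::-1])
E
```

```text
hub [565.9452751  -84.83281773  62.        ] side [323.03167315 222.34768386]
head~ [714.08185048  84.34177673 109.        ] 224.86548951534763 48.79321069975458
(334, 250) 72 [576.5 -32.   72. ] r 53.9 78.7 side [315.4 233.5]
(334, 250) 98 [574.3 -31.8  98. ] r 53.7 81.0 side [316.2 225.9]
(368, 238) 72 [ 607.7 -118.9   72. ] r 53.9 -39.2 side [309.1 208.8]
(368, 238) 98 [ 604.9 -117.    98. ] r 50.5 -39.5 side [310.  201.7]
(362, 274) 72 [ 515.5 -103.4   72. ] r 53.7 -159.8 side [343.9 216.8]
(362, 274) 98 [ 514.6 -101.8   98. ] r 54.1 -161.7 side [344.7 209.5]
(335.5, 204) [699.  -35.6  52. ] 141.9 20.3
(410.5, 264.5) [ 541.4 -230.    52. ] 147.2 -99.6
(319.5, 298.5) [452.7   4.8  52. ] 144.4 141.7
```

View pics/a.png

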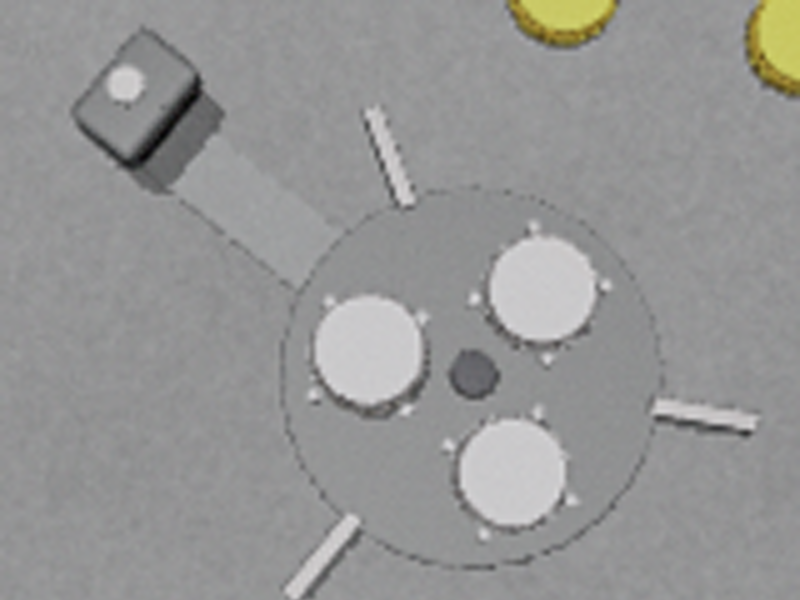

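View pics/b.png

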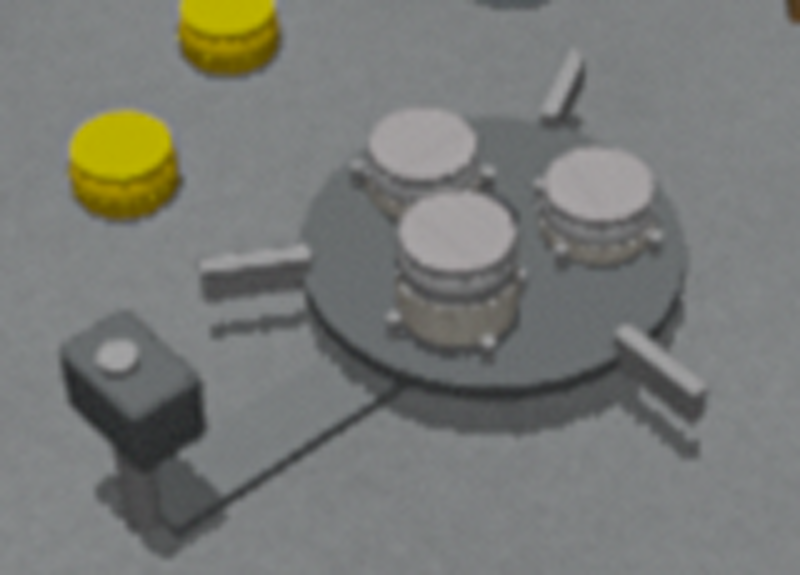

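The tall tin is the one at top-view pixel (334,250), at about 80° from the hub. Its visible height in the side crop matches, and the other two are clearly low. The spokes are at about 21°, 141° and -99°. I need a clockwise turn of about 30°, pushing the near spoke at 141°. Next I'll refine the angles and plan the move.

```bash
cat >>h.py <<'E'
from scipy.spatial.transform import Rotation as Ro
def pol(v): return np.hypot(v[0],v[1]).round(1),np.degrees(np.arctan2(v[1],v[0])).round(1)
E
python3 - <<'E'
import pickle;from h import *
from cell import status
d=pickle.load(open("c0.pkl","rb"));T=d["top"];S=d["side"]
g=lambda x,y:((x+.5)/5-.5+260,(y+.5)/5-.5+180)
q=lambda x,y:((x+.5)/5-.5+225,(y+.5)/5-.5+180)
disc=[ray(T,g(*p),40) for p in((282,373),(664,373),(474,186),(505,569))]
hub=ray(T,g(474,373),62);print(hub)
# side: hub hidden; 2nd estimates
print("rim r",[pol(p-hub) for p in disc])
print("head top",pol(ray(T,g(137,96),109)-hub),"post top",pol(ray(T,g(126,83),115)-hub),"bar end mid at rim",pol(ray(T,g(320,254),8)-hub),"bar",pol(ray(T,g(235,190),8)-hub))
print("tall",pol(ray(T,g(369,349),98)-hub))
print("side head",pol(ray(S,q(132,364),109)-hub),"post",pol(ray(S,q(117,355),115)-hub),"tall",pol(ray(S,q(457,233),98)-hub),"low",pol(ray(S,q(423,145),72)-hub),pol(ray(S,q(599,183),72)-hub))
print("low top",pol(ray(T,g(542,289),72)-hub),pol(ray(T,g(512,472),72)-hub))
print("spokes",[pol(ray(T,g(*p),52)-hub) for p in((388,155),(705,415),(322,557))])
print("spare",ray(T,(168,309),110),"carton",ray(T,(476,328),80))
s=status.state();print(Ro.from_euler("xyz",s["tcp_rot"]).as_matrix().round(3))
E
```

```text
[566.71835392 -84.57568952  62.        ]
rim r [(np.float64(99.5), np.float64(89.3)), (np.float64(100.4), np.float64(-88.8)), (np.float64(100.5), np.float64(-0.6)), (np.float64(101.9), np.float64(-170.3))]
head top (np.float64(218.2), np.float64(51.7)) post top (np.float64(225.5), np.float64(51.4)) bar end mid at rim (np.float64(105.2), np.float64(49.8)) bar (np.float64(162.9), np.float64(50.9))
tall (np.float64(55.1), np.float64(80.5))
side head (np.float64(218.4), np.float64(52.2)) post (np.float64(222.9), np.float64(51.2)) tall (np.float64(54.7), np.float64(81.6)) low (np.float64(53.9), np.float64(-40.5)) (np.float64(56.3), np.float64(-157.8))
low top (np.float64(54.7), np.float64(-38.9)) (np.float64(54.5), np.float64(-159.8))
spokes [(np.float64(123.2), np.float64(21.2)), (np.float64(121.7), np.float64(-99.7)), (np.float64(122.6), np.float64(140.6))]
spare [425.58312367 377.1020229  110.        ] carton [ 381.88481913 -387.21708812   80.        ]
[[-0.    -0.918  0.397]
 [-0.001  0.397  0.918]
 [-1.     0.    -0.001]]
```

Both cameras agree: tall tin at about 81°, reader line at about 51.5°, so the turn is about -29.5°. I'll close the gripper and go high to a point behind the 141° spoke.

>>> {"api": "apply_moves", "payload": {
  "increments": [
    [1,0,-21,-23.5,0],
    [1,0,-21,-23.5,0],
    [1,0,-21,-23.5,0],
    [1,0,-21,-23.5,0],
    [1,0,-21,-23.5,0],
    [1,0,-21,-23.5,0],
    [1,0,-21,-23.5,0],
    [1,0,-21,-23.5,0],
    [1,0,-21,-23.5,0],
    [1,0,-21,-23.5,0]
  ]
}}

```text
t: 1.1
eef_pos: [347.5, 273.5, 225.5]
tcp_rot: [2.337, 1.571, -2.783]
ft_force: [0.8, 0.2, -0.5]
opening: 0.217
```

>>> {"api": "apply_moves", "payload": {
  "increments": [
    [1,0,-21,-23.5,0],
    [1,0,-21,-23.5,0],
    [1,0,-21,-23.5,0],
    [1,0,-21,-23.5,0],
    [1,0,-21,-23.5,0],
    [1,0,-21,-23.5,0],
    [1,0,-21,-23.5,0],
    [1,0,-21,-23.5,0],
    [1,0,-21,-23.5,0],
    [1,0,-21,-23.5,0]
  ]
}}

```text
t: 2.1
eef_pos: [447.2, -25.6, 225.6]
tcp_rot: [1.225, 1.571, 2.388]
ft_force: [0.3, 0.7, -0.3]
opening: 0.003
```

>>> {"api": "apply_moves", "payload": {
  "increments": [
    [1,0,0,0,4],
    [1,0,0,0,4],
    [1,0,0,0,4],
    [1,0,0,0,4],
    [1,20,0,0,0],
    [1,20,0,0,0],
    [1,20,0,0,0],
    [1,0,0,0,0],
    [1,0,0,0,0]
  ]
}}

```text
t: 3.0
eef_pos: [447.1, -24.2, 165.8]
tcp_rot: [1.904, 1.57, 2.788]
ft_force: [0.7, -0.5, 0.2]
opening: -0.001
```

```bash
python3 - <<'E'
from h import *
from cell import status,imaging
s=status.state();R=Ro.from_euler("xyz",s["tcp_rot"]).as_matrix()
p=s["eef_pos"];print(s["t"],p,s["opening"],s["ft_force"],R.round(3))
print("err tool",R.T@(np.array([447.7,-24.8,44])-p), "zdeg",np.degrees(np.arctan2(R[1,2],R[0,2])))
for n in("top","side"):
    c=imaging.read_camera(n);cv2.imwrite(f"pics/{n}1.png",c["pixels"][:,:,::-1])
E
```

```text
3.0 [447.05920422 -24.23480984 165.8432799 ] -0.001060945443328814 [ 0.74430922 -0.48453016  0.18306962] [[-0.001 -0.773  0.634]
 [ 0.     0.634  0.773]
 [-1.     0.001 -0.   ]]
err tool [ 1.21842694e+02 -9.34295822e-01 -2.72621473e-03] zdeg 50.63663638177326
```

View pics/side1.png

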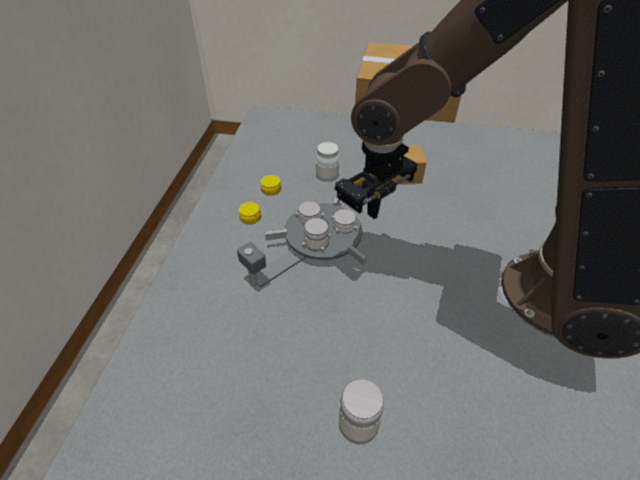

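The side view shows the closed gripper above and behind the near spoke, about (375,210). The turntable hasn't moved. The gripper's body lies tangentially, so it doesn't pass over the tins. Now I'll go down and then begin the arc.

>>> {"api": "apply_moves", "payload": {
  "increments": [
    [1,20,0,0,0],
    [1,20,0,0,0],
    [1,20,0,0,0],
    [1,20,0,0,0],
    [1,20,0,0,0],
    [1,12,0,0,0],
    [1,10,0,0,0],
    [1,0,0,0,0],
    [1,0,0,0,0]
  ]
}}

```text
t: 4.0
eef_pos: [447.3, -24.3, 44.1]
tcp_rot: [-0.94, 1.57, -0.057]
ft_force: [-1.2, -0.5, 0.8]
opening: 0.006
```

>>> {"api": "apply_moves", "payload": {
  "increments": [
    [1,0,0,2,0],
    [1,0,0,2,0],
    [1,0,0,2,0],
    [1,0,0,2,0],
    [1,0,0,2,0],
    [1,0,0,2,0],
    [1,0,0,0,0]
  ]
}}

```text
t: 4.7
eef_pos: [454.8, -14.8, 43.6]
tcp_rot: [-0.482, 1.571, 0.402]
ft_force: [-0.6, 0.2, -0.2]
opening: 0.008
```

>>> {"api": "apply_moves", "payload": {
  "increments": [
    [1,0,0.28,2.3,1],
    [1,0,0.28,2.3,1],
    [1,0,0.28,2.3,1],
    [1,0,0.28,2.3,1],
    [1,0,0.28,2.3,1],
    [1,0,0.28,2.3,1],
    [1,0,0.28,2.3,1],
    [1,0,0.28,2.3,1],
    [1,0,0.28,2.3,1],
    [1,0,0.28,2.3,1]
  ]
}}

```text
t: 5.7
eef_pos: [468.7, 3.7, 43.6]
tcp_rot: [0.207, 1.571, 0.915]
ft_force: [-0.1, -1.7, -0.9]
opening: 0.007
```

```bash
python3 - <<'E'
from h import *
from cell import status,imaging
s=status.state();R=Ro.from_euler("xyz",s["tcp_rot"]).as_matrix()
p=s["eef_pos"];print(s["t"],p,s["ft_force"],pol(p-[566.7,-84.6,0]),"zdeg",np.degrees(np.arctan2(R[1,2],R[0,2])))
c=imaging.read_camera("side");cv2.imwrite("pics/s2.png",cv2.resize(c["pixels"][150:300,225:425],None,fx=4,fy=4,interpolation=2)[:,:,::-1])
E
```

```text
5.7 [468.69430518   3.65679188  43.61120635] [-0.05154057 -1.70982211 -0.90206136] (np.float64(131.9), np.float64(138.0)) zdeg 40.55095231203441
```

View pics/s2.png

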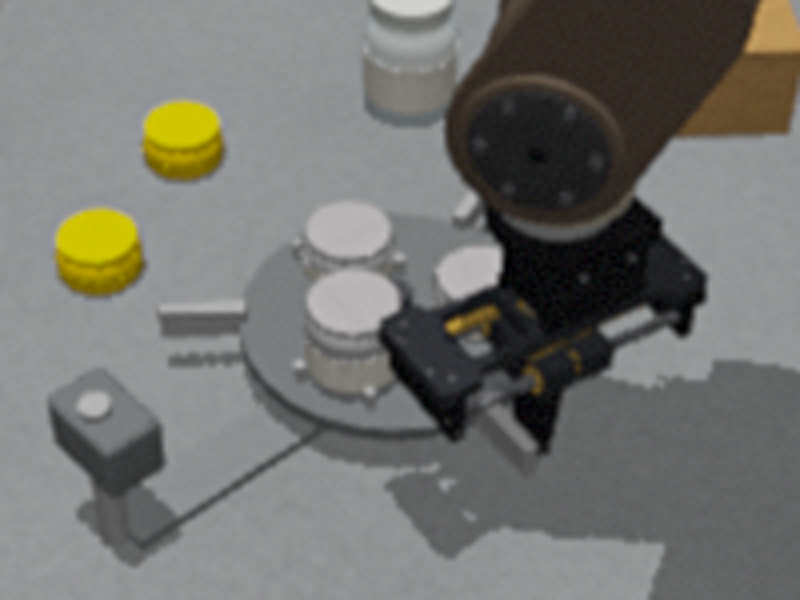

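The finger is against the near spoke, and the tall tin's top has shifted slightly to (313,225) full-frame. The gripper's body passes outside the tins. I'll continue the arc.

>>> {"api": "apply_moves", "payload": {
  "increments": [
    [1,0,0.28,2.3,1],
    [1,0,0.28,2.3,1],
    [1,0,0.28,2.3,1],
    [1,0,0.28,2.3,1],
    [1,0,0.28,2.3,1],
    [1,0,0.28,2.3,1],
    [1,0,0.28,2.3,1],
    [1,0,0.28,2.3,1],
    [1,0,0.28,2.3,1],
    [1,0,0.28,2.3,1]
  ]
}}

```text
t: 6.75
eef_pos: [485.6, 19.5, 43.6]
tcp_rot: [1.432, 1.571, 1.965]
ft_force: [-0.8, -2.0, -0.3]
opening: 0.005
```

```bash
cat >m.py <<'E'
import sys;from h import *
from cell import status,imaging
s=status.state();R=Ro.from_euler("xyz",s["tcp_rot"]).as_matrix();hub=np.array([566.7,-84.6,0])
p=s["eef_pos"];print(s["t"],p,s["ft_force"],pol(p-hub),"in tool",R.T@(hub-p),"zdeg",np.degrees(np.arctan2(R[1,2],R[0,2])))
c=imaging.read_camera("side");n=sys.argv[1]
# predicted tall tin top outline centre for each angle
for a in(70,65,60,55,51.5):
    t=np.radians(a);print(a,((proj(c,np.array([hub[0]+55*np.cos(t),hub[1]+55*np.sin(t),98]))-[224.5,149.5])*4).round(0))
cv2.imwrite(f"pics/{n}.png",cv2.resize(c["pixels"][150:300,225:425],None,fx=4,fy=4,interpolation=2)[:,:,::-1])
T=imaging.read_camera("top");cv2.imwrite(f"pics/{n}t.png",cv2.resize(T["pixels"][180:300,260:420],None,fx=5,fy=5,interpolation=2)[:,:,::-1])
E
python3 m.py s3
```

```text
6.75 [485.56362085  19.469426    43.6062226 ] [-0.7742826  -1.99852415 -0.3238866 ] (np.float64(132.0), np.float64(127.9)) in tool [  43.59359468 -130.86871648   16.97167197] zdeg 30.551655270061968
70 [349. 302.]
65 [342. 299.]
60 [336. 296.]
55 [330. 292.]
51.5 [326. 289.]
```

View pics/s3.png

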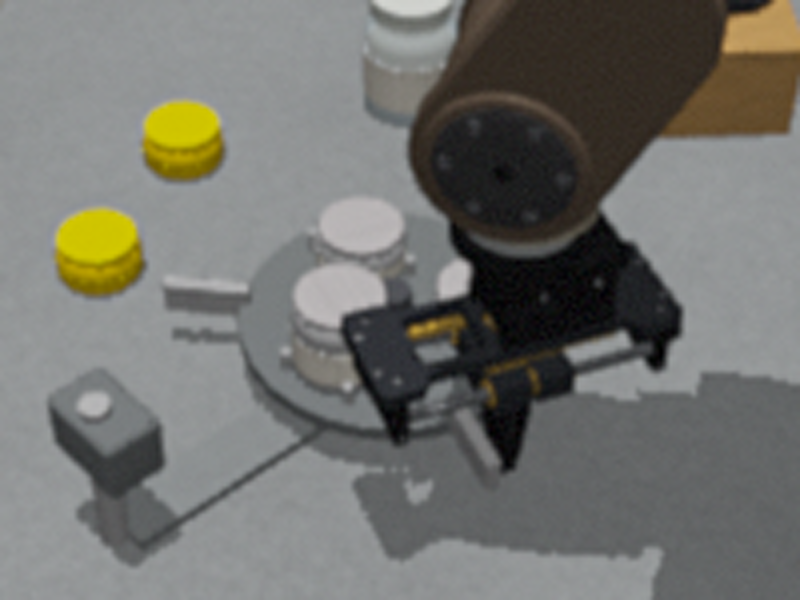

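The tin's top is at crop (339,295), which is about 61.5° by projection. The tool geometry gives 60.6°. About 9.5° remains, so I'll go 9° more, then back off and look from above.

>>> {"api": "apply_moves", "payload": {
  "increments": [
    [1,0,0.28,2.3,1],
    [1,0,0.28,2.3,1],
    [1,0,0.28,2.3,1],
    [1,0,0.28,2.3,1],
    [1,0,0.28,2.3,1],
    [1,0,0.28,2.3,1],
    [1,0,0.28,2.3,1],
    [1,0,0.14,1.15,0.5],
    [1,0,0.14,1.15,0.5],
    [1,0,0.14,1.15,0.5]
  ]
}}

```text
t: 7.85
eef_pos: [501.8, 30.3, 43.6]
tcp_rot: [1.662, 1.571, 2.048]
ft_force: [-1.6, -1.4, 0.5]
opening: 0.006
```

>>> {"api": "apply_moves", "payload": {
  "increments": [
    [1,0,0.14,1.15,0.5],
    [1,0,0,0,0],
    [1,0,0,0,0],
    [1,0,0,0,0],
    [1,0,0,-5,0],
    [1,0,0,-10,0],
    [1,0,0,-10,0],
    [1,0,0,-10,0],
    [1,0,0,-10,0],
    [1,0,0,0,0]
  ]
}}

```text
t: 8.85
eef_pos: [459.6, 13.8, 43.7]
tcp_rot: [2.586, 1.57, 2.963]
ft_force: [0.3, -0.8, 0.0]
opening: 0.005
```

>>> {"api": "apply_moves", "payload": {
  "increments": [
    [1,-40,0,-10,0],
    [1,-40,0,-30,0],
    [1,-40,0,-40,0],
    [1,-30,20,-40,0],
    [1,0,20,-40,0],
    [1,0,20,-40,0],
    [1,0,0,0,0],
    [1,0,0,0,0]
  ]
}}

```text
t: 9.65
eef_pos: [260.6, -2.4, 187.3]
tcp_rot: [-0.583, 1.569, -0.206]
ft_force: [0.8, -0.8, -0.2]
opening: 0.004
```

```bash
python3 m.py s4
```

```text
9.65 [260.58902896  -2.39265406 187.32677491] [ 0.76748041 -0.76544585 -0.17160541] (np.float64(317.0), np.float64(165.0)) in tool [ 188.03210265 -188.90293136  253.993909  ] zdeg 21.60274454840257
70 [349. 302.]
65 [342. 299.]
60 [336. 296.]
55 [330. 292.]
51.5 [326. 289.]
```

View pics/s4t.png

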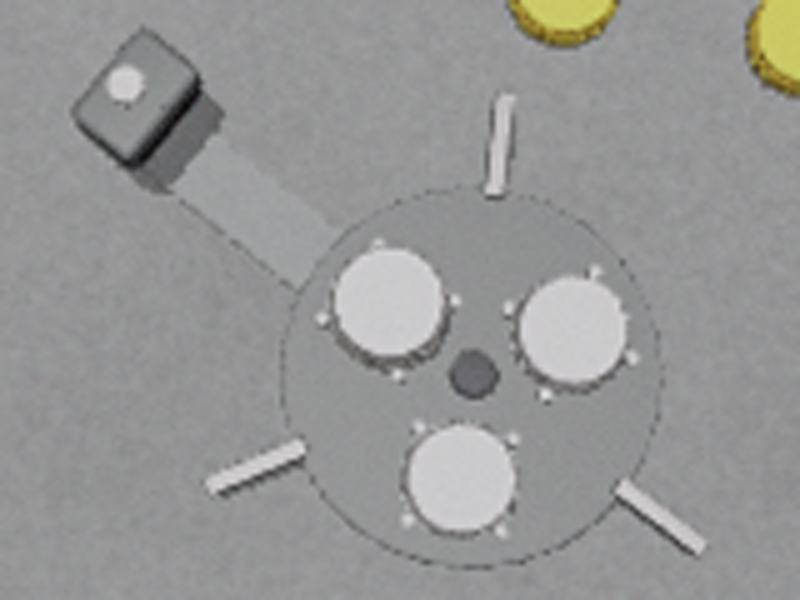

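View pics/s4.png

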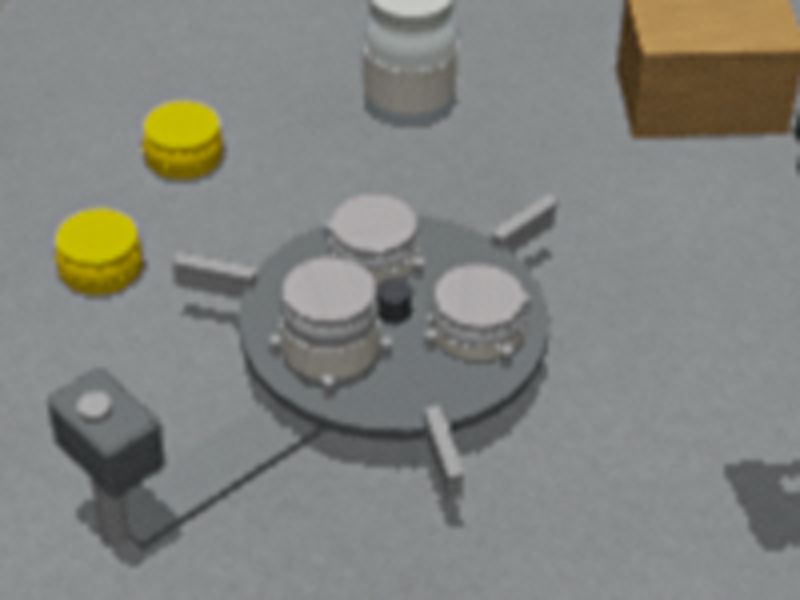

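The top view shows the tall tin's top at crop (389,302), the hub at (474,373), and spoke middles at (500,144), (256,467) and (662,517). All tins are in their nests. Now the numbers.

```bash
python3 - <<'E'
import pickle;from h import *
d=pickle.load(open("c0.pkl","rb"));T=d["top"];S=d["side"]
g=lambda x,y:((x+.5)/5-.5+260,(y+.5)/5-.5+180)
q=lambda x,y:((x+.5)/4-.5+225,(y+.5)/4-.5+150)
hub=ray(T,g(474,373),62);hs=ray(S,q(394,288),62);print(hub,hs)
print("tall top",pol(ray(T,g(389,302),98)-hub),"side",pol(ray(S,q(330,290),98)-hub),pol(ray(S,q(330,290),98)-hs))
print("spokes",[pol(ray(T,g(*p),52)-hub) for p in((500,144),(256,467),(662,517))])
print("low",pol(ray(T,g(573,330),72)-hub),pol(ray(T,g(461,478),72)-hub))
print("side head rel hs",pol(ray(S,q(105,411),109)-hs))
E
```

```text
[566.71835392 -84.57568952  62.        ] [566.13244915 -87.52344122  62.        ]
tall top (np.float64(55.2), np.float64(53.5)) side (np.float64(53.8), np.float64(54.2)) (np.float64(56.5), np.float64(55.5))
spokes [(np.float64(121.7), np.float64(-6.6)), (np.float64(122.3), np.float64(113.4)), (np.float64(121.8), np.float64(-127.0))]
low (np.float64(54.5), np.float64(-66.8)) (np.float64(54.8), np.float64(172.6))
side head rel hs (np.float64(221.2), np.float64(52.5))
```

The tin is at 53.5° from the top camera, and the spokes give 53.3°. The reader line is at 51.5 ± 0.7°, so the tin is about 2 mm off the line, well inside the 9 mm limit. The arm is clear of everything, so I'm handing in.

```bash
python3 -c "
from cell import env,status
print(status.state()['ft_force'],env.job_done())"
```

```text
the job is handed in; nothing more can be done
[ 0.22588351  0.05612649 -0.4559657 ] None
```

I pushed the near spoke clockwise about 27° with the closed fingers, until the tall tin stood in front of the reader. Then I backed the arm off and handed the job in; no verdict was reported.

- **Tin position:** the top camera puts the tin at 53.5°, and the spokes give 53.3°. The reader line is at about 51.5°, so the tin is about 2 mm off the line, against a limit of 9 mm. The side camera read 54.2° to 55.5° for the tin and about 52.5° for the reader, so it gives a similar 2–3 mm offset.
- **Tins and table:** in the last pictures all three tins were upright in their nests. The jar, the carton's visible part and the yellow look-alikes appeared unmoved. The spare tin was outside those crops, and the arm only passed near it at height.
- **Arm:** the last wrist force reading was about 0.5 N, which is noise level, and the gripper was clear of everything.
- **Not checked:** I took no second picture to confirm the turntable was at rest. It should be, because friction holds it and nothing was touching it.

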